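# Spring open the two stock boxes for an air-line job

## Robot

A 6-joint arm with a two-finger parallel gripper is mounted at the origin on a cart in front of the work surface, level with it; the furniture and walls round the work are solid. World frame = base frame: x ahead of the robot, y to its left, z up, the work surface at z = 0. Lengths are in m, angles in rad, forces in N, time in s.
With the tool pointing down it reaches from about 0.25 to 0.725 m from the base axis. Payload 4 kg.
Tool frame: the origin (TCP) lies midway between the tips of the shut fingers; the grasp point (between the pads) lies 19 mm behind it; z points along the fingers, y is the line along which they close (so a half turn about z gives the same grasp; the last joint's range is limited). The gripper opens to 85 mm and grips with 20 to 120 N. Pads are 22 mm wide; open, the fingers measure 114 mm over their backs; the gripper's body (76 mm by 85 mm) begins 54 mm behind the grasp point. The pads swing forward as they close: fully open they stand 13 mm farther back than shut.
Start: joints at [-1.205, 0.241, 0.005, 1.335, 0, 1.571], TCP at [0.179, -0.467, 0.231] pointing down, gripper open.
Joint ranges: [-2.72, 2.72], [-1.05, 1.87], [-1.09, 1.28], [-1.99, 2.15], [-1.42, 1.44], [-3.14, 3.14]. Speed limits (rad/s): [2.79, 2.79, 3.14, 3.14, 3.14, 3.14].

## Interface

Orientations are given as a unit quaternion [x, y, z, w].
In Python, from workcell import bot gives the robot as it stands. The module is installed in compiled form; this text tells all that it offers.
- The arm moves only by the tool drive_tool, never from a script. Its arguments are lists of equal length, an entry for each row: "slide": the shift along the tool's x, y, z scaled (see below), a list of three; "rotation": the turn, a rotation vector about the tool's x, y, z scaled (see below), a list of three. A call has exactly 8 rows; each row is the pose to reach, as a shift and turn from the pose commanded when the call began, along the tool's axes at that moment; what a row does not reach only later rows make up. The controller multiplies each number of a shift by 250 mm and each number of a turn by 0.5 rad. A row lasts 1/8 s, in which the tool goes at most 62.5 mm and 10.7 degrees, less where a joint would pass 70% of its speed; a pose out of reach is approached as far as the arm can. A call with a number of a shift or a turn outside -1 to 1 is refused whole. A call with a gripper value outside its range is refused whole. "gripper" is the opening, from 0 (shut) to 1 (fully open), set as the call begins (left out, the last holds). The fingers move at their own pace and stop on an object; the grip force is fixed at half the most. Time passes only in rows, so rows that repeat a pose let the fingers close, or fill a call up. It gives the time, the measured TCP pose, the force, the opening and the grip force at its end, in the units of the state.
- bot.get_obs(): the state, without advancing time (a new reading comes with each control period).
- bot.camera(name): name is "scene" or "top" or "wrist"; returns a dict with "image" (384x512x3 uint8, red, green, blue), "z_map" (384x512 float32, m along the optical axis (not along the pixel's ray), 0 where there is no reading), "camera_matrix" (3x3 intrinsics, pixels), "k1" (the pictures are not rectified: a ray, as slopes to the right and down, at radius r is drawn at 1 + k1 r^2 times it, then the intrinsics apply), "xyz" and "orientation" of the camera in the world. Camera axes: x right, y up, looking along -z (the intrinsics and any distortion apply to the point x, -y, -z); pixel columns grow to the right and rows downward; lengths in m; the calibration is good to about 2 mm. A picture is of the moment at which its call begins.
- bot.job_done(): hands the job in; it is judged then, once.
The state is a dict: "clock": time; "joint_pos": joint angles; "joint_vel": joint speeds; "tau": joint torques, N m; "eef_pos": TCP position; "tool_rot": TCP orientation; "ft_force": force on the tool from outside, world axes, zero at the start; "ft_torque": the same for the moment, N m; "grip_width": finger opening in m; "grasp_force": force on a finger pad.
Only numpy, scipy, OpenCV 4.12 (cv2) and the standard library are available. Lean on these libraries where they do the work, as an engineer would, in place of code of your own. Each camera call takes 0.05 s, during which the arm holds its last target. There are 200 camera calls.

## Task

Three push-to-open stock boxes stand on the worktop, each with a sample of its contents lying in front of it. With a fingertip press the lid of the brass air coupler's box until its catch lets go and the lid springs ajar, then do the same at the white seal-tape spool's box, and leave both lids ajar as the springs leave them. Keep the blue thread-lock bottle's box shut, and do not pick up or push aside the samples or anything else lying about.

Things in the scene. Friction and masses are not known exactly. Their poses are not given: they have to be found in the camera images.
- stock_coupler: grey sheet-metal stock box fixed to the worktop, one of three alike, the one whose sample in front is a brass air coupler (yellow-gold, black ring round it, 24 x 53 mm, lying, 23 mm high). Seen from above 113 x 96 mm with its blue lid, 63 mm high; origin at the centre of its underside, x towards the hinge at its rear, z up. Its front (-x, with a blank card frame) faces roughly towards the robot.
- press_coupler (a point): centre of the round black thumb pad (26 mm across) on top of that box's blue lid, 26 mm behind the lid's front edge and 90 mm in front of its hinge line; 64.5 mm above the worktop while shut. Moves with the lid. Pressed down 3 to 4 mm here (some 3 N) the hidden catch lets go; stop at 7 to 8 mm, so press about 6 mm. As the finger goes up the spring swings the lid open behind it (this point rises 40 mm); if it stays shut, press again.
- lid_coupler (a joint): angle of that lid about its rear hinge, rad: 0 shut and held by the catch, negative while pressed in (catch lets go between -0.03 and -0.05, stop at -0.085), positive as its front rises. A released lid rests ajar at about 0.5; pushing it down again does not latch it. It cannot be pried up while latched.
- sample_coupler: a brass air coupler (yellow-gold, black ring round it, 24 x 53 mm, lying, 23 mm high), loose, lying on the worktop, its centre about 50 to 60 mm in front of its box's front face (origin at the centre of its underside, about 110 mm from the box's centre): it shows what the box holds.
- stock_tape: grey sheet-metal stock box fixed to the worktop, one of three alike, the one whose sample in front is a spool of thread seal tape (flat white disc with a hole, 52 mm across, 16 mm high). Seen from above 113 x 96 mm with its blue lid, 63 mm high; origin at the centre of its underside, x towards the hinge at its rear, z up. Its front (-x, with a blank card frame) faces roughly towards the robot.
- press_tape (a point): centre of the round black thumb pad (26 mm across) on top of that box's blue lid, 26 mm behind the lid's front edge and 90 mm in front of its hinge line; 64.5 mm above the worktop while shut. Moves with the lid. Pressed down 3 to 4 mm here (some 3 N) the hidden catch lets go; stop at 7 to 8 mm, so press about 6 mm. As the finger goes up the spring swings the lid open behind it (this point rises 40 mm); if it stays shut, press again.
- lid_tape (a joint): angle of that lid about its rear hinge, rad: 0 shut and held by the catch, negative while pressed in (catch lets go between -0.03 and -0.05, stop at -0.085), positive as its front rises. A released lid rests ajar at about 0.5; pushing it down again does not latch it. It cannot be pried up while latched.
- sample_tape: a spool of thread seal tape (flat white disc with a hole, 52 mm across, 16 mm high), loose, lying on the worktop, its centre about 50 to 60 mm in front of its box's front face (origin at the centre of its underside, about 110 mm from the box's centre): it shows what the box holds.
- stock_glue: grey sheet-metal stock box fixed to the worktop, one of three alike, the one whose sample in front is a small thread-lock bottle (blue, six-sided white cap, 21 x 75 mm, lying, 18 mm high). Seen from above 113 x 96 mm with its blue lid, 63 mm high; origin at the centre of its underside, x towards the hinge at its rear, z up. Its front (-x, with a blank card frame) faces roughly towards the robot.
- press_glue (a point): centre of the round black thumb pad (26 mm across) on top of that box's blue lid, 26 mm behind the lid's front edge and 90 mm in front of its hinge line; 64.5 mm above the worktop while shut. Moves with the lid. Pressed down 3 to 4 mm here (some 3 N) the hidden catch lets go; stop at 7 to 8 mm, so press about 6 mm. As the finger goes up the spring swings the lid open behind it (this point rises 40 mm); if it stays shut, press again.
- lid_glue (a joint): angle of that lid about its rear hinge, rad: 0 shut and held by the catch, negative while pressed in (catch lets go between -0.03 and -0.05, stop at -0.085), positive as its front rises. A released lid rests ajar at about 0.5; pushing it down again does not latch it. It cannot be pried up while latched.
- sample_glue: a small thread-lock bottle (blue, six-sided white cap, 21 x 75 mm, lying, 18 mm high), loose, lying on the worktop, its centre about 50 to 60 mm in front of its box's front face (origin at the centre of its underside, about 110 mm from the box's centre): it shows what the box holds.
- carton: small brown carton 40 x 60 x 30 mm, loose bystander to the left; origin at the centre of its underside
- bushing: turned steel bushing, grey spool shape, 50 mm across, 46 mm high, standing loose to the left; origin at the centre of its underside

How it is judged:
By the outcome, as a careful person would: the job done as asked, in the order asked, and still so for the second after the job is handed in, with the robot touching nothing.
It also fails if it takes over 48 s, if anything falls off the work surface, if the arm or the gripper's body presses on something with over 40 N, if the wrist force passes 120 N, or if a joint passes its speed limit or range.

## Working session

There is one attempt and no reset: what is moved stays moved. The work goes in short steps, Python scripts to look and compute and a tool call to move; the robot and the scene stay as the last step left them, time stands still between calls to the robot, and variables do not carry over. Pictures are saved under pics/ and viewed, at most 10 in all, crops included, and the job is handed in when it is done.

Besides the shell and the picture viewer there is one more tool, called after "Request:" as a command line: name --argument value ..., lists and objects as JSON in quotes. drive_tool: Moves the arm, as the interface text tells. Shifts and turns lie within -1 to 1; 1 stands for 250 mm of shift or 0.5 rad of turn. Its arguments: {"type":"object","properties":{"slide":{"type":"array","items":{"type":"array","items":{"type":"number"}}},"rotation":{"type":"array","items":{"type":"array","items":{"type":"number"}}},"gripper":{"type":"number"}},"required":["slide","rotation"]}

```bash
mkdir -p pics; cat > h.py <<'E'
import numpy as np, cv2
from scipy.spatial.transform import Rotation as R
from workcell import bot
def shot(name,fn):
    c=bot.camera(name); cv2.imwrite('pics/'+fn+'.png',c['image'][:,:,::-1]); np.save('pics/'+fn+'.npy',c,allow_pickle=True); return c
def cloud(c):
    K=np.array(c['camera_matrix']); h,w=c['z_map'].shape
    v,u=np.mgrid[:h,:w]; p=np.stack([u.ravel(),v.ravel()],1).astype(np.float64).reshape(-1,1,2)
    s=cv2.undistortPoints(p,K,np.array([c['k1'],0,0,0,0.])).reshape(h,w,2)
    z=c['z_map']; P=np.stack([s[...,0]*z,-s[...,1]*z,-z],-1)
    return P@R.from_quat(c['orientation']).as_matrix().T+np.array(c['xyz'])
E
python3 - <<'E'
from h import *
a=shot('top','top1'); b=shot('scene','scene1')
print(a['xyz'],a['orientation'],b['xyz'],a['k1'])
o=bot.get_obs(); print(o)
E
```

```text
[0.33649997 0.27014194 1.00810149] [ 0.06319221 -0.07128351 -0.69486553  0.71280242] [0.03821834 1.14265382 0.60551253] -0.05730417205590985
{'clock': 0.1, 'joint_pos': array([-1.20498130e+00,  2.41338845e-01,  3.87993406e-03,  1.33523429e+00,
       -2.58789934e-05,  1.57080358e+00]), 'joint_vel': array([ 6.96612014e-04, -9.51128706e-05,  3.68838052e-03,  7.32431454e-04,
       -2.60130441e-04, -2.06556665e-03]), 'tau': array([ 5.72464178e-04, -3.73138690e+01,  2.53009915e+01,  1.08140084e-02,
        3.64597236e-05,  2.52692809e-05]), 'eef_pos': array([ 0.17864425, -0.46638737,  0.23050941]), 'tool_rot': array([ 9.83319219e-01,  1.81885716e-01, -1.85237874e-04, -9.30263294e-04]), 'ft_force': array([-0.14535938,  0.51876339,  0.1617249 ]), 'ft_torque': array([ 0.00564875,  0.04276073, -0.03264015]), 'grasp_force': 0.0, 'grip_width': 0.08541755304753848}
```

View pics/top1.png

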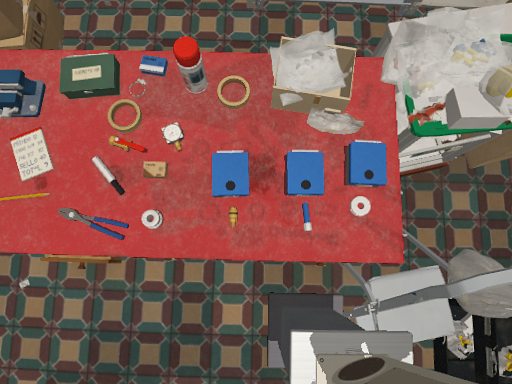

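View pics/scene1.png

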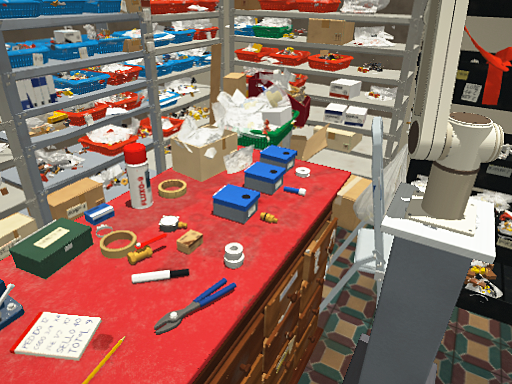

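The top view shows the boxes at columns 230 (brass coupler at 233,216), 305 (blue bottle at 307,217) and 366 (white spool at 360,206). Their thumb pads are near (230,185), (304,186) and (365,177). The scene view agrees.

```bash
python3 - <<'E'
from h import *
c=np.load('pics/top1.npy',allow_pickle=True).item(); W=cloud(c); im=c['image'].astype(int)
o=bot.get_obs(); Rt=R.from_quat(o['tool_rot']).as_matrix(); print(np.round(Rt,3))
for n,(u,v) in dict(coupler=(230,185),glue=(304,186),tape=(365,177)).items():
    s=(slice(v-12,v+13),slice(u-10,u+11)); P=W[s]; I=im[s]
    m=(I.max(-1)<70)&(P[...,2]>.05)&(P[...,2]<.08)
    p=P[m].mean(0)
    s=(slice(v-45,v+20),slice(u-28,u+28)); b=(W[s][...,2]>.055)&(W[s][...,2]<.075); q=W[s][b]
    r=cv2.minAreaRect((q[:,:2]*1000).astype(np.float32))
    print(n,m.sum(),p.round(4),'rect',r,'reach',np.hypot(*p[:2]),'tool',(Rt.T@(p-o['eef_pos'])).round(4))
q=W[(W[...,2]>.02)&(W[...,0]>.2)&(W[...,0]<.8)&(abs(W[...,1])<.5)]
for n,(u,v) in dict(coupler=(234,216),bottle=(307,217),spool=(356,207)).items(): print(n,W[v,u].round(3))
E
```

```text
[[ 0.934  0.358 -0.001]
 [ 0.358 -0.934  0.002]
 [-0.    -0.002 -1.   ]]
coupler 64 [0.5162 0.3272 0.0655] rect ((550.5325317382812, 328.47064208984375), (120.24280548095703, 94.47240447998047), 2.513129472732544) reach 0.6112277266947722 tool [ 0.5992 -0.62    0.1661]
glue 62 [0.524  0.1325 0.0653] rect ((558.440673828125, 132.71148681640625), (120.52977752685547, 96.2102279663086), 0.7415931224822998) reach 0.5405342484648032 tool [ 0.5368 -0.4354  0.166 ]
tape 53 [ 0.5549 -0.033   0.0653] rect ((589.9039916992188, -34.35223388671875), (96.33931732177734, 120.53584289550781), 88.22132873535156) reach 0.5558996359860008 tool [ 0.5064 -0.2698  0.1658]
coupler [0.442 0.316 0.02 ]
bottle [0.444 0.122 0.02 ]
spool [ 0.475 -0.012  0.016]
```

Request:
drive_tool --slide '[[0.1,-0.1,0],[0.2,-0.2,0],[0.35,-0.35,0],[0.5,-0.5,0],[0.65,-0.65,0],[0.8,-0.8,0],[0.95,-0.95,0],[1,-1,0]]' --rotation '[[0,0,-0.1],[0,0,-0.25],[0,0,-0.4],[0,0,-0.55],[0,0,-0.7],[0,0,-0.85],[0,0,-1],[0,0,-1]]' --gripper 0

```text
clock: 1.1
eef_pos: [0.3232, -0.1416, 0.2311]
tool_rot: [0.907, 0.422, -0.0, -0.0]
ft_force: [0.5, -1.0, -0.6]
grip_width: 0.0002
grasp_force: 0.0
```

```bash
cat > go.py <<'E'
from h import *
import sys
o=bot.get_obs(); Rt=R.from_quat(o['tool_rot']).as_matrix()
t=np.array([float(x) for x in sys.argv[1:4]])
print(o['clock'],o['eef_pos'].round(4),'q',o['joint_pos'].round(2),'F',o['ft_force'].round(2),'w',o['grip_width'].round(3),'tilt',Rt[:,2].round(3),'yaw',np.arctan2(Rt[1,0],Rt[0,0]).round(3))
print('num',(Rt.T@(t-o['eef_pos'])/.25).round(3))
E
python3 go.py .516 .327 .2
```

```text
Traceback (most recent call last):
  File "go.py", line 5, in <module>
    print(o['clock'],o['eef_pos'].round(4),'q',o['joint_pos'].round(2),'F',o['ft_force'].round(2),'w',o['grip_width'].round(3),'tilt',Rt[:,2].round(3),'yaw',np.arctan2(Rt[1,0],Rt[0,0]).round(3))
                                                                                                      ^^^^^^^^^^^^^^^^^^^^^
AttributeError: 'float' object has no attribute 'round'
```

```bash
sed -i "s/o\['grip_width'\].round(3)/round(o['grip_width'],4)/" go.py; python3 go.py .516 .327 .2
```

```text
1.1 [ 0.3232 -0.1416  0.2311] q [-0.41 -0.05 -0.32  1.3   0.    1.86] F [ 0.5  -0.96 -0.61] w 0.0002 tilt [-0.     0.001 -1.   ] yaw 0.87
num [ 1.93  -0.619  0.125]
```

Request:
drive_tool --slide '[[0.1,-0.03,0],[0.24,-0.08,0],[0.38,-0.12,0],[0.52,-0.17,0],[0.66,-0.21,0],[0.8,-0.26,0],[0.94,-0.3,0],[1,-0.32,0]]' --rotation '[[0,0,-0.1],[0,0,-0.25],[0,0,-0.4],[0,0,-0.55],[0,0,-0.7],[0,0,-0.85],[0,0,-1],[0,0,-1]]'

```text
clock: 2.1
eef_pos: [0.4242, 0.0996, 0.2308]
tool_rot: [0.775, 0.632, -0.0, -0.0]
ft_force: [0.3, 0.2, -1.0]
grip_width: 0.0002
grasp_force: 0.0
```

```bash
python3 go.py .516 .327 .16
```

```text
2.1 [0.4242 0.0996 0.2308] q [ 0.23  0.11 -0.15  1.31 -0.    2.  ] F [ 0.27  0.17 -0.99] w 0.0002 tilt [-0.001 -0.    -1.   ] yaw 1.367
num [0.965 0.176 0.283]
```

Request:
drive_tool --slide '[[0.1,0.02,0],[0.24,0.04,0.05],[0.38,0.07,0.1],[0.52,0.09,0.15],[0.66,0.12,0.2],[0.8,0.15,0.25],[0.92,0.17,0.28],[0.965,0.176,0.283]]' --rotation '[[0,0,-0.05],[0,0,-0.1],[0,0,-0.2],[0,0,-0.3],[0,0,-0.4],[0,0,-0.4],[0,0,-0.4],[0,0,-0.4]]'

```text
clock: 3.1
eef_pos: [0.5159, 0.3258, 0.1591]
tool_rot: [0.709, 0.705, -0.001, -0.0]
ft_force: [-0.1, 0.1, 0.2]
grip_width: 0.0003
grasp_force: 0.0
```

```bash
python3 go.py .516 .327 .075; python3 -c "
from h import *
c=shot('wrist','w1'); W=cloud(c); I=c['image'].astype(int)
m=(I.max(-1)<70)&(W[...,2]>.055)&(W[...,2]<.075)&(np.hypot(W[...,0]-.516,W[...,1]-.327)<.03)
print(m.sum(),W[m].mean(0) if m.any() else 0, W[m].min(0),W[m].max(0))"
```

```text
3.1 [0.5159 0.3258 0.1591] q [ 0.56  0.5   0.19  1.27 -0.    2.14] F [-0.13  0.12  0.22] w 0.0003 tilt [-0.002 -0.002 -1.   ] yaw 1.566
num [0.005 0.001 0.336]
630 [0.51631874 0.32654973 0.06524471] [0.50464311 0.31390263 0.0632425 ] [0.52825897 0.33850621 0.06689483]
```

View pics/w1.png

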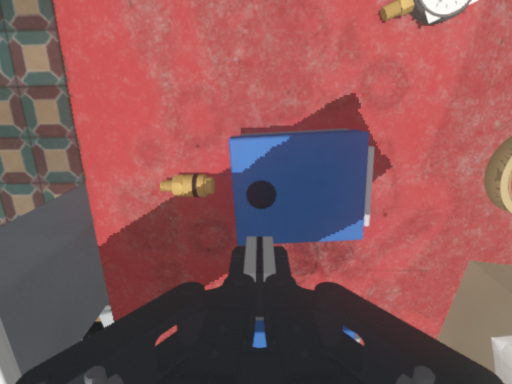

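The wrist view shows the coupler's pad at (261,194), with the brass coupler at (190,185) in front of it. The fingertip is over the pad, so I'm pressing.

Request:
drive_tool --slide '[[0,0,0.12],[0,0,0.24],[0,0,0.33],[0,0,0.36],[0,0,0.38],[0,0,0.395],[0,0,0.405],[0,0,0.405]]' --rotation '[[0,0,0],[0,0,0],[0,0,0],[0,0,0],[0,0,0],[0,0,0],[0,0,0],[0,0,0]]'

```text
clock: 4.15
eef_pos: [0.5167, 0.3254, 0.0617]
tool_rot: [0.709, 0.705, 0.001, 0.001]
ft_force: [-1.7, -1.8, 7.4]
grip_width: -0.0
grasp_force: 3.9
```

Request:
drive_tool --slide '[[0,0,0.004],[0,0,0.008],[0,0,0.01],[0,0,0.012],[0,0,0.012],[0,0,0.012],[0,0,0.012],[0,0,0.012]]' --rotation '[[0,0,0],[0,0,0],[0,0,0],[0,0,0],[0,0,0],[0,0,0],[0,0,0],[0,0,0]]'

```text
clock: 5.15
eef_pos: [0.5166, 0.3253, 0.0583]
tool_rot: [0.709, 0.705, 0.001, 0.0]
ft_force: [-1.2, -1.7, 5.6]
grip_width: -0.0001
grasp_force: 3.0
```

Request:
drive_tool --slide '[[0,0,-0.02],[0,0,-0.06],[0,0,-0.12],[0,0,-0.2],[0,0,-0.3],[0,0,-0.4],[0,0,-0.48],[0,0,-0.5]]' --rotation '[[0,0,0],[0,0,0],[0,0,0],[0,0,0],[0,0,0],[0,0,0],[0,0,0],[0,0,0]]'

```text
clock: 6.15
eef_pos: [0.5169, 0.3262, 0.1836]
tool_rot: [0.709, 0.705, 0.002, 0.0]
ft_force: [0.2, -0.5, 0.0]
grip_width: -0.0002
grasp_force: 0.0
```

```bash
python3 go.py .555 -.033 .2; python3 -c "
from h import *
c=shot('wrist','w2'); W=cloud(c); I=c['image'].astype(int)
m=(I[...,2]>100)&(I[...,0]<80)&(W[...,2]>.05)&(W[...,2]<.14)&(abs(W[...,1]-.327)<.06)&(abs(W[...,0]-.55)<.1)
print(m.sum(),W[m].min(0),W[m].max(0))
d=(I.max(-1)<70)&(abs(W[...,1]-.327)<.02)&(abs(W[...,0]-.52)<.03)&(W[...,2]>.05)&(W[...,2]<.12)
print(d.sum(),W[d].mean(0))"
```

```text
6.15 [0.5169 0.3262 0.1836] q [0.56 0.48 0.23 1.32 0.   2.14] F [ 0.21 -0.55  0.04] w -0.0002 tilt [ 0.003  0.002 -1.   ] yaw 1.566
num [-1.436  0.16  -0.068]
10597 [0.49880981 0.28101298 0.05357179] [0.60753436 0.37776406 0.11621218]
636 [0.5287873  0.32727972 0.10619279]
```

The coupler lid is ajar, with its pad 106 mm up. Next is the tape box.

Request:
drive_tool --slide '[[-0.05,0,-0.05],[-0.15,0.01,-0.07],[-0.28,0.03,-0.07],[-0.42,0.04,-0.07],[-0.56,0.06,-0.07],[-0.7,0.07,-0.07],[-0.84,0.09,-0.07],[-0.98,0.11,-0.07]]' --rotation '[[0,0,0],[0,0,0],[0,0,0],[0,0,0],[0,0,0],[0,0,0],[0,0,0],[0,0,0]]'

```text
clock: 7.2
eef_pos: [0.5417, 0.0784, 0.1986]
tool_rot: [0.709, 0.705, -0.001, -0.0]
ft_force: [0.3, -0.3, -0.2]
grip_width: 0.0
grasp_force: 0.0
```

```bash
python3 go.py .555 -.033 .16
```

```text
7.2 [0.5417 0.0784 0.1986] q [ 0.14  0.35  0.07  1.29 -0.    1.72] F [ 0.31 -0.27 -0.18] w 0.0 tilt [-0.001 -0.    -1.   ] yaw 1.565
num [-0.445  0.056  0.154]
```

Request:
drive_tool --slide '[[-0.08,0.01,0],[-0.18,0.02,0],[-0.28,0.035,0.03],[-0.36,0.045,0.07],[-0.42,0.05,0.11],[-0.445,0.056,0.14],[-0.445,0.056,0.154],[-0.445,0.056,0.154]]' --rotation '[[0,0,0],[0,0,0],[0,0,0],[0,0,0],[0,0,0],[0,0,0],[0,0,0],[0,0,0]]'

```text
clock: 8.2
eef_pos: [0.5557, -0.0304, 0.16]
tool_rot: [0.709, 0.706, -0.0, -0.0]
ft_force: [-0.8, -0.2, 0.3]
grip_width: 0.0003
grasp_force: 0.0
```

```bash
python3 -c "
from h import *
c=shot('wrist','w3'); W=cloud(c); I=c['image'].astype(int)
m=(I.max(-1)<70)&(W[...,2]>.055)&(W[...,2]<.075)&(np.hypot(W[...,0]-.555,W[...,1]+.033)<.03)
print(m.sum(),W[m].mean(0) if m.any() else 0, W[m].min(0),W[m].max(0))"; python3 go.py .555 -.033 .0585
```

```text
617 [ 0.55513935 -0.03401325  0.06525278] [ 0.54361968 -0.04599675  0.06287644] [ 0.56743918 -0.02198036  0.06707431]
8.25 [ 0.5559 -0.0303  0.1604] q [-0.05  0.39  0.03  1.21  0.    1.52] F [ 1.24 -0.38 -0.16] w -0.0003 tilt [ 0.  0. -1.] yaw 1.567
num [-0.011 -0.004  0.407]
```

View pics/w3.png

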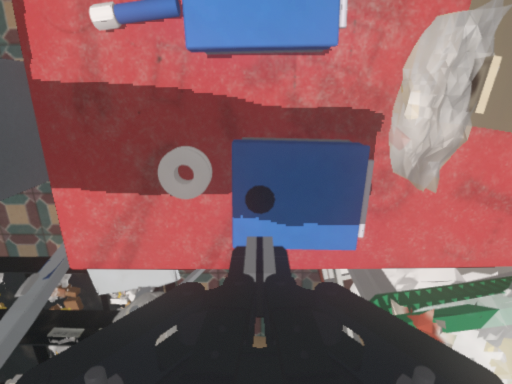

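The tape box's pad is at (260,199), and the white spool is in front of it at (185,172). I'm shifting 3 mm and pressing.

Request:
drive_tool --slide '[[-0.014,-0.003,0.12],[-0.014,-0.003,0.24],[-0.014,-0.003,0.34],[-0.014,-0.003,0.38],[-0.014,-0.003,0.4],[-0.014,-0.003,0.41],[-0.014,-0.003,0.417],[-0.014,-0.003,0.417]]' --rotation '[[0,0,0],[0,0,0],[0,0,0],[0,0,0],[0,0,0],[0,0,0],[0,0,0],[0,0,0]]'

```text
clock: 9.25
eef_pos: [0.5544, -0.0339, 0.0598]
tool_rot: [0.709, 0.706, 0.0, -0.0]
ft_force: [-9.7, 0.6, 16.2]
grip_width: 0.0002
grasp_force: 8.4
```

Request:
drive_tool --slide '[[0,0,0],[0,0,0],[0,0,0],[0,0,0],[0,0,0],[0,0,0],[0,0,0],[0,0,0]]' --rotation '[[0,0,0],[0,0,0],[0,0,0],[0,0,0],[0,0,0],[0,0,0],[0,0,0],[0,0,0]]'

```text
clock: 10.25
eef_pos: [0.5543, -0.0339, 0.0577]
tool_rot: [0.709, 0.706, -0.0, -0.0]
ft_force: [-5.6, 0.6, 6.3]
grip_width: -0.0002
grasp_force: 3.2
```

Request:
drive_tool --slide '[[0,0,-0.02],[0,0,-0.06],[0,0,-0.12],[0,0,-0.2],[0,0,-0.3],[0,0,-0.4],[0,0,-0.52],[0,0,-0.6]]' --rotation '[[0,0,0],[0,0,0],[0,0,0],[0,0,0],[0,0,0],[0,0,0],[0,0,0],[0,0,0]]'

```text
clock: 11.25
eef_pos: [0.5561, -0.0347, 0.2088]
tool_rot: [0.709, 0.705, 0.001, 0.001]
ft_force: [0.4, -0.4, 0.3]
grip_width: 0.0002
grasp_force: 0.0
```

```bash
python3 -c "
from h import *
c=shot('scene','s2'); 
cv2.imwrite('pics/s2c.png',cv2.resize(c['image'][130:240,190:350,::-1],None,fx=4,fy=4))
w=shot('wrist','w4');W=cloud(w);I=w['image'].astype(int)
d=(I.max(-1)<70)&(abs(W[...,1]+.033)<.02)&(abs(W[...,0]-.56)<.03)&(W[...,2]>.05)&(W[...,2]<.12)
print(d.sum(),W[d].mean(0), bot.get_obs()['clock'])"
```

```text
515 [ 0.56761782 -0.03432109  0.1062351 ] 11.35
```

View pics/s2c.png

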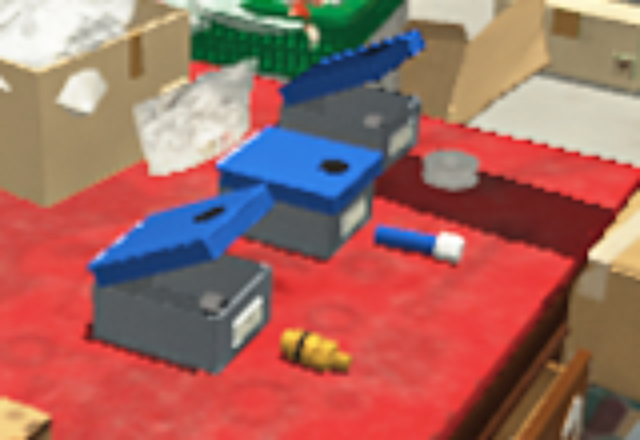

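In the crop, the coupler lid (about 180,230) and the tape lid (about 350,65) are ajar. The glue lid (about 300,165) is shut and the samples haven't moved.

```bash
python3 -c "
from workcell import bot
print(bot.job_done())"
```

```text
the job is handed in; nothing more can be done
None
```

The coupler box and then the tape box were pressed open and both lids rest ajar; the glue box stayed shut, the samples look unmoved, and the job was handed in at about 11 s.

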